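# Press down the orange bench dog

## Robot

A 6-joint arm with a two-finger parallel gripper is mounted at the origin on the work surface. World frame = base frame: x ahead of the robot, y to its left, z up, the work surface at z = 0. Lengths are in m, angles in rad, forces in N, time in s.
With the tool pointing down it reaches from about 0.35 to 0.975 m from the base axis. Payload 4.9 kg.
Tool frame: the origin (TCP) lies at the very end of the fingers, on their centre line; the grasp point (between the pads) lies 19 mm behind it; z points along the fingers, y is the line along which they close (so a half turn about z gives the same grasp; the last joint's range is limited). The gripper opens to 85 mm and grips with 20 to 120 N. Pads are 22 mm wide; open, the fingers measure 114 mm over their backs; the gripper's body (76 mm by 85 mm) begins 54 mm behind the grasp point. The pads swing forward as they close: fully open they stand 13 mm farther back than shut.
Start: joints at [1.08, 0.053, 1.613, -0, 1.476, -0.119], TCP at [0.227, 0.582, 0.231] pointing down, gripper open.
Joint ranges: [-3.01, 3.01], [-1.01, 2.22], [0.06, 2.58], [-1.02, 4.17], [0.09, 2.62], [-3.14, 3.14]. Speed limits (rad/s): [2.57, 2.57, 3.14, 3.14, 3.14, 3.14].

## Interface

Orientations are given as a rotation vector (axis times angle).
In Python, from station import get_obs, optics, ctrl gives the robot as it stands.
- The arm moves only by the shell command python3 -m pendant 'ROWS' [FORCE]. ROWS is JSON, a list of rows, each a list of 3 entries, a list of its own where there are three numbers: the shift along the tool's x, y, z in mm, then the turn, a rotation vector about the tool's x, y, z in rad, then the opening, from 0 (shut) to 1 (fully open). A call has 1 to 12 rows; each row shifts and turns the commanded pose from where the row before left it, along the tool's axes as they then stand; what a row does not reach is not made up. A row lasts 1/12 s, in which the tool goes at most 41.7 mm and 7.16 degrees, less where a joint would pass 70% of its speed; a pose out of reach is approached as far as the arm can. A call is refused whole if a number of a shift passes 41.7 or a number of a turn 0.125, either way. A call with a gripper value outside its range is refused whole. The fingers move at their own pace and stop on an object; FORCE is the grip in N (left out, the last holds). Time passes only in rows, so rows that do not move let the fingers close. It gives the time, the measured TCP pose, the force, the opening and the grip force at its end, in the units of the state.
- get_obs(): the state, without advancing time (a new reading comes with each control period).
- optics.get_image(name): name is "scene" or "side" or "wrist"; returns the picture (480x640x3 uint8, red, green, blue); there is no depth.
- optics.camera_model(name): a dict with "fx", "fy", "cx", "cy" (pixels), "cam_to_world" (4x4, takes a point from camera to world coordinates). Camera axes: x right, y up, looking along -z (the intrinsics and any distortion apply to the point x, -y, -z); pixel columns grow to the right and rows downward; lengths in m; the calibration is good to about 2 mm. A picture is of the moment at which its call begins: read the wrist's pose just before it. camera_model takes no time and is no camera call; for the wrist camera it gives the pose at the moment of the call.
- ctrl.finish_job(): hands the job in; it is judged then, once.
The state is a dict: "t": time; "q": joint angles; "dq": joint speeds; "effort": joint torques, N m; "tool_pos": TCP position; "tool_rot": TCP orientation; "contact_force": force on the tool from outside, world axes, zero at the start; "wrist_torque": the same for the moment, N m; "opening": finger opening in m; "grip_force": force on a finger pad.
Only numpy, scipy, OpenCV 4.12 (cv2) and the standard library are available. Lean on these libraries where they do the work, as an engineer would, in place of code of your own. Each camera call takes 0.05 s, during which the arm holds its last target. There are 200 camera calls.

## Task

The orange-capped bench dog stands in the path of the plane: with closed fingertips press it gently straight down on its cap until it is fully home, then draw the hand back. Leave the green, black and white dogs standing as they are, disturb nothing else on the bench, and do not pinch or pull up anything.

Things in the scene. Friction and masses are not known exactly. Their poses are not given: they have to be found in the camera images.
- planing_board: Fixed beech planing board lying on the bench, 220 mm (its x) by 440 mm (its y) by 40 mm thick; origin at the centre of its underside, z up, so its top face is at z = 40 mm. The four bench dogs stand in one row along its y, 30 mm to the -x side of its middle, roughly 90 mm apart (75 mm at least), in any order of colours.
- dog_orange: Bench dog: flat round orange cap, 32 mm across, on a 24 mm shaft, upright in a flat dark steel collar (50 mm across). Origin: centre of the cap's top; z up. Slides straight down only: a push of 4 to 5 N moves it, no spring, stays where left. Starts 16 to 22 mm above its hard stop; fully down, the cap top is 43 mm above the bench, 1 mm proud of its collar.
- dog_green: Bench dog: flat round green cap, 32 mm across, on a 24 mm shaft, upright in a flat dark steel collar (50 mm across). Origin: centre of the cap's top; z up. It slides in the same way as the orange one (cap top 59 to 65 mm above the bench at the start) and is to be left as it stands.
- dog_black: Bench dog: flat round black cap, 32 mm across, on a 24 mm shaft, upright in a flat dark steel collar (50 mm across). Origin: centre of the cap's top; z up. It slides in the same way as the orange one (cap top 59 to 65 mm above the bench at the start) and is to be left as it stands.
- dog_white: Bench dog: flat round white cap, 32 mm across, on a 24 mm shaft, upright in a flat dark steel collar (50 mm across). Origin: centre of the cap's top; z up. It slides in the same way as the orange one (cap top 59 to 65 mm above the bench at the start) and is to be left as it stands.
- plank: Loose dark wooden plank, 70 x 260 x 14 mm, lying flat on the planing board on its +x side beyond the row of dogs; origin at the centre of its underside, long side along its y.
- tape_measure: Loose yellow tape measure, 62 x 62 x 34 mm, on the bench beyond the +y end of the planing board; origin at the centre of its underside.
- level: Loose yellow spirit level, 22 x 260 x 45 mm, standing on its long edge on the bench beyond the +x side of the planing board; origin at the centre of its underside, long side along its y.
- glue_jar: Loose closed glue jar with a blue cap, 60 mm across and 85 mm high, standing on the bench beyond the -y end of the planing board; origin at the centre of its underside.

How it is judged:
By the outcome, as a careful person would: the job done as asked, in the order asked, and still so for the second after the job is handed in, with the robot touching nothing.
It also fails if it takes over 32 s, if anything falls off the work surface, if the arm or the gripper's body presses on something with over 40 N, if the wrist force passes 120 N, or if a joint passes its speed limit or range.

## Working session

There is one attempt and no reset: what is moved stays moved. The work goes in short steps, Python scripts to look and compute and a shell command to move; the robot and the scene stay as the last step left them, time stands still between calls to the robot, and variables do not carry over. Pictures are saved under pics/ and viewed, at most 10 in all, crops included, and the job is handed in when it is done.

```bash
mkdir -p pics; python3 - <<'E'
from station import get_obs, optics
import cv2,numpy as np
o=get_obs();print({k:np.round(v,3).tolist() for k,v in o.items()})
for n in("scene","side"):
    cv2.imwrite(f"pics/{n}0.png",optics.get_image(n)[...,::-1]);m=optics.camera_model(n)
    print(n,{k:np.round(v,3).tolist() if not isinstance(v,str) else v for k,v in m.items()})
E
```

```text
{'t': 0.0, 'q': [1.08, 0.053, 1.614, -0.0, 1.476, -0.119], 'dq': [0.0, -0.001, 0.001, -0.001, 0.004, 0.001], 'effort': [0.0, -39.368, -37.018, -0.0, 0.007, -0.0], 'tool_pos': [0.227, 0.582, 0.23], 'tool_rot': [-0.58, -3.087, 0.003], 'contact_force': [-0.622, -0.828, 0.31], 'wrist_torque': [-0.003, -0.013, -0.053], 'grip_force': 0.0, 'opening': 0.086}
scene {'fx': 457.07, 'fy': 457.07, 'cx': 313.059, 'cy': 234.106, 'cam_to_world': [[0.822, -0.395, 0.41, 1.05], [0.569, 0.554, -0.608, -0.583], [0.013, 0.733, 0.68, 0.793], [0.0, 0.0, 0.0, 1.0]]}
side {'fx': 507.072, 'fy': 507.072, 'cx': 316.69, 'cy': 245.606, 'cam_to_world': [[-0.918, 0.311, -0.245, 0.367], [-0.396, -0.698, 0.597, 0.687], [0.014, 0.645, 0.764, 0.867], [0.0, 0.0, 0.0, 1.0]]}
```

View pics/scene0.png

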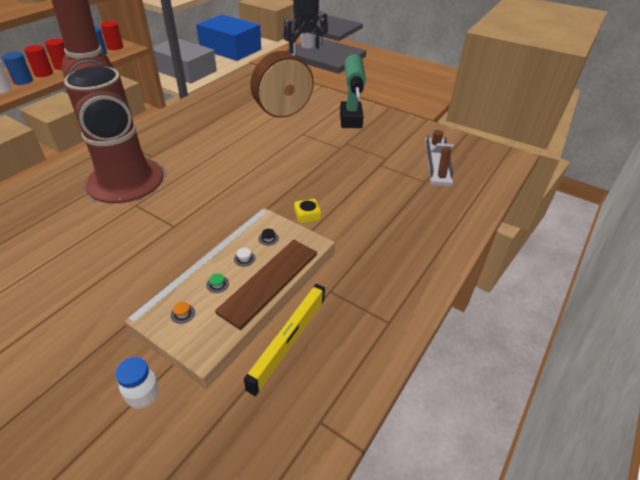

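View pics/side0.png

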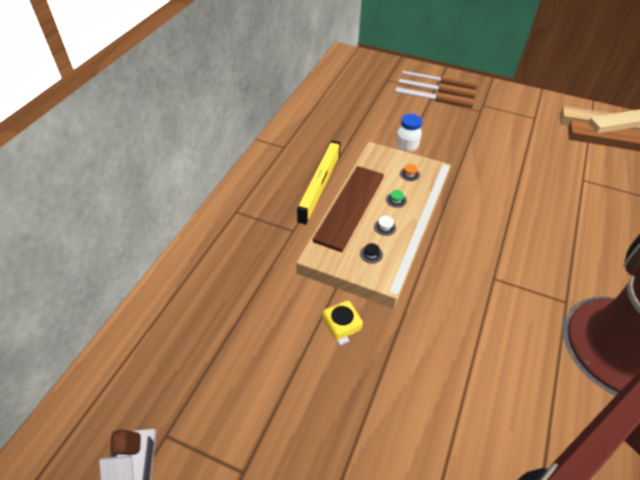

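Both views show the row in the order orange, green, white, black. Orange is at scene (181,310) and side (411,170), and it is the end nearest the glue jar. Next I'll triangulate the caps.

```bash
cat >h.py <<'E'
from station import get_obs, optics
import cv2,numpy as np
def ray(n,uv,m=None):
    m=m or optics.camera_model(n);T=np.array(m["cam_to_world"])
    d=T[:3,:3]@[(uv[0]-m["cx"])/m["fx"],-(uv[1]-m["cy"])/m["fy"],-1]
    return T[:3,3],d/np.linalg.norm(d)
def tri(a,b):
    A=[];B=[]
    P=[np.eye(3)-np.outer(d,d) for _,d in(a,b)]
    x=np.linalg.solve(P[0]+P[1],P[0]@a[0]+P[1]@b[0])
    return x,[np.linalg.norm(p@(x-r[0])) for p,r in zip(P,(a,b))]
def proj(m,p):
    T=np.array(m["cam_to_world"]);c=T[:3,:3].T@(np.array(p)-T[:3,3])
    return m["cx"]-m["fx"]*c[0]/c[2], m["cy"]+m["fy"]*c[1]/c[2]
def blob(img,uv,lo,hi,r=16):
    u,v=map(int,uv);h=cv2.cvtColor(img,cv2.COLOR_RGB2HSV)[v-r:v+r,u-r:u+r]
    k=cv2.inRange(h,lo,hi);n,l,s,c=cv2.connectedComponentsWithStats(k)
    i=1+np.argmax(s[1:,4]);return c[i]+[u-r,v-r],s[i]
E
python3 - <<'E'
from h import *
I={n:cv2.imread(f"pics/{n}0.png")[...,::-1].copy() for n in("scene","side")}
R={"orange":((181,310),(411,170),(3,190,120),(16,255,255)),"green":((217,281),(397,197),(50,120,60),(80,255,255)),
"white":((244,255),(386,224),(0,0,180),(180,50,255)),"black":((268,235),(372,250),(0,0,0),(180,255,45))}
for k,(a,b,lo,hi) in R.items():
    ca,sa=blob(I["scene"],a,lo,hi);cb,sb=blob(I["side"],b,lo,hi)
    x,e=tri(ray("scene",ca),ray("side",cb));print(k,ca.round(1),sa,cb.round(1),sb,x.round(4),np.round(e,4))
for k,a,b in(("jarcap",(133,371),(411,121)),("tape",(308,206),(343,315)),("board+y-x",(266,211),(394,299)),("b-y+x",(205,378),(368,143)),("b-x-y",(133,320),(449,163)),("b+x+y",(334,243),(302,263)),("plank far corner",(291,242),(317,243)),("level",(321,289),(336,144))):
    x,e=tri(ray("scene",a),ray("side",b));print(k,x.round(3),np.round(e,4))
E
```

```text
orange [180.9 308.3] [  9   8  15  13 152] [410.3 168.8] [10 11 11  8 73] [ 0.5168 -0.2596  0.0577] [0.0006 0.0006]
green [216.4 279.4] [  9   9  14  11 132] [396.9 195.3] [10 10 13  9 98] [ 0.5194 -0.1609  0.0556] [0.0005 0.0005]
white [243.3 252.3] [  9   9  14  10 112] [385.9 221.5] [  8   8  16  13 151] [ 0.5155 -0.0689  0.0597] [0.0009 0.0009]
black [267.8 233.9] [10 11 13  9 88] [371.4 250. ] [  8  11  15  10 116] [0.5184 0.0155 0.0541] [0.0013 0.0013]
jarcap [ 0.565 -0.412  0.08 ] [0.0005 0.0005]
tape [0.52  0.176 0.033] [0.0006 0.0006]
board+y-x [0.441 0.099 0.031] [0.0007 0.0007]
b-y+x [ 0.652 -0.336  0.035] [0.0011 0.0011]
b-x-y [ 0.443 -0.33   0.043] [0.006 0.006]
b+x+y [0.648 0.095 0.035] [0.0047 0.0047]
plank far corner [0.607 0.032 0.059] [0.0273 0.0273]
level [ 0.715 -0.138  0.15 ] [0.0461 0.0461]
```

```bash
python3 -m pendant '[[[-10,-12,0],[0,0,0],0],[[-20,-24,0],[0,0,0],0],[[-26,-31,0],[0,0,0],0],[[-26,-31,0],[0,0,0],0],[[-26,-31,0],[0,0,0],0],[[-26,-31,0],[0,0,0],0],[[-26,-31,0],[0,0,0],0],[[-26,-31,0],[0,0,0],0],[[-26,-31,0],[0,0,0],0],[[-26,-31,0],[0,0,0],0],[[-26,-31,0],[0,0,0],0],[[-26,-31,0],[0,0,0],0]]' && python3 -m pendant '[[[-26,-31,0],[0,0,0],0],[[-26,-31,0],[0,0,0],0],[[-26,-31,0],[0,0,0],0],[[-26,-31,0],[0,0,0],0],[[-26,-31,0],[0,0,0],0],[[-26,-31,0],[0,0,0],0],[[-26,-31,0],[0,0,0],0],[[-26,-31,0],[0,0,0],0],[[-20,-24,0],[0,0,0],0],[[-10,-12,0],[0,0,0],0],[[0,0,0],[0,0,0],0],[[0,0,0],[0,0,0],0]]' && python3 - <<'E'
from h import *
o=get_obs();print({k:np.round(v,4).tolist() for k,v in o.items() if k in("t","tool_pos","tool_rot","contact_force","opening")})
m=optics.camera_model("wrist");print({k:np.round(v,3).tolist() for k,v in m.items() if not isinstance(v,str)})
print(proj(m,(.517,-.26,.062)))
cv2.imwrite("pics/w1.png",optics.get_image("wrist")[...,::-1])
E
```

```text
t: 1.1
tool_pos: [0.3714, 0.1527, 0.231]
tool_rot: [0.58, 3.087, 0.0]
contact_force: [0.7, -0.0, -0.5]
opening: 0.0001
grip_force: 0.0
t: 2.1
tool_pos: [0.4897, -0.1968, 0.2305]
tool_rot: [-0.583, -3.085, -0.002]
contact_force: [0.3, 0.6, -1.3]
opening: 0.0003
grip_force: 0.0
{'t': 2.1, 'tool_pos': [0.4897, -0.1968, 0.2305], 'tool_rot': [-0.5826, -3.0854, -0.0015], 'contact_force': [0.2931, 0.6003, -1.3222], 'opening': 0.0003}
{'fx': 376.321, 'fy': 376.321, 'cx': 322.53, 'cy': 239.914, 'cam_to_world': [[0.365, -0.888, -0.278, 0.419], [0.931, 0.349, 0.107, -0.168], [0.002, -0.298, 0.955, 0.373], [0.0, 0.0, 0.0, 1.0]]}
(np.float64(265.9610308237073), np.float64(269.46621064370714))
```

View pics/w1.png

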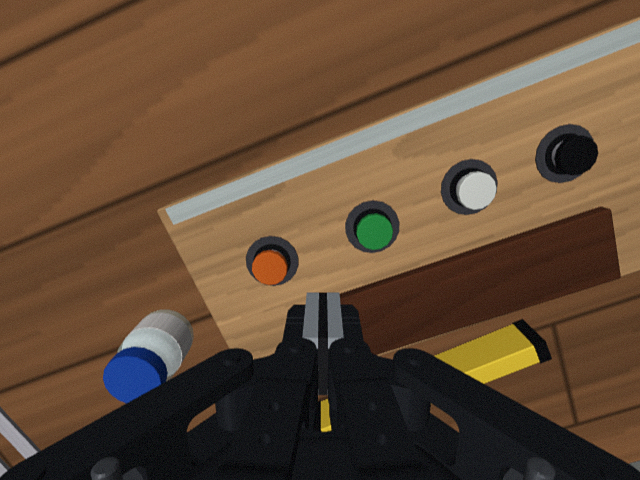

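The wrist view shows the orange cap at (270,267), close to the predicted (266,269), with the fingers shut. I'll measure it more precisely here.

```bash
python3 - <<'E'
from h import *
I=cv2.imread("pics/w1.png")[...,::-1].copy()
c,s=blob(I,(270,267),(3,170,80),(16,255,255),26);print(c,s)
m=optics.camera_model("wrist")
p,d=ray("wrist",c,m)
for z in(.058,.060,.062,.064):print(z,(p+d*(z-p[2])/d[2]).round(4))
k,sk=blob(I,(272,258),(0,0,0),(180,130,110),32);print("collar bbox",sk)
p,d=ray("wrist",(272,261.5),m);print("collar ctr",(p+d*(.042-p[2])/d[2]).round(4))
for n,u in(("scene",(180.9,308.3)),("side",(410.3,168.8))):
    print(n,tri((p,ray("wrist",c,m)[1]),ray(n,u))[0].round(4))
E
```

```text
[269.15844701 267.20671563] [  8   9  35  35 953]
0.058 [ 0.5175 -0.2569  0.058 ]
0.06 [ 0.5168 -0.2563  0.06  ]
0.062 [ 0.5162 -0.2558  0.062 ]
0.064 [ 0.5156 -0.2552  0.064 ]
collar bbox [   6   10   53   50 1047]
collar ctr [ 0.5182 -0.2566  0.042 ]
scene [ 0.5168 -0.2584  0.0574]
side [ 0.5169 -0.2563  0.0599]
```

```bash
python3 -m pendant '[[[-16,-15,0],[0,0,0],0],[[-16,-16,0],[0,0,0],0],[[-15,-15,10],[0,0,0],0],[[0,0,25],[0,0,0],0],[[0,0,30],[0,0,0],0],[[0,0,30],[0,0,0],0],[[0,0,25],[0,0,0],0],[[0,0,15],[0,0,0],0],[[0,0,8],[0,0,0],0],[[0,0,0],[0,0,0],0],[[0,0,0],[0,0,0],0],[[0,0,0],[0,0,0],0]]' && python3 - <<'E'
from h import *
o=get_obs();print(np.round(o["tool_pos"],4),np.round(o["contact_force"],2))
m=optics.camera_model("wrist");I=optics.get_image("wrist");cv2.imwrite("pics/w2.png",I[...,::-1]);print(proj(m,(.517,-.257,.062)),proj(m,o["tool_pos"]))
E
```

```text
t: 3.15
tool_pos: [0.5183, -0.2566, 0.0903]
tool_rot: [0.579, 3.085, -0.002]
contact_force: [-0.1, 0.3, 0.5]
opening: 0.0001
grip_force: 0.0
[ 0.5183 -0.2566  0.0903] [-0.13  0.33  0.47]
(np.float64(318.6117734894253), np.float64(281.6931762836013)) (np.float64(319.96183675884294), np.float64(311.2860885155395))
```

View pics/w2.png

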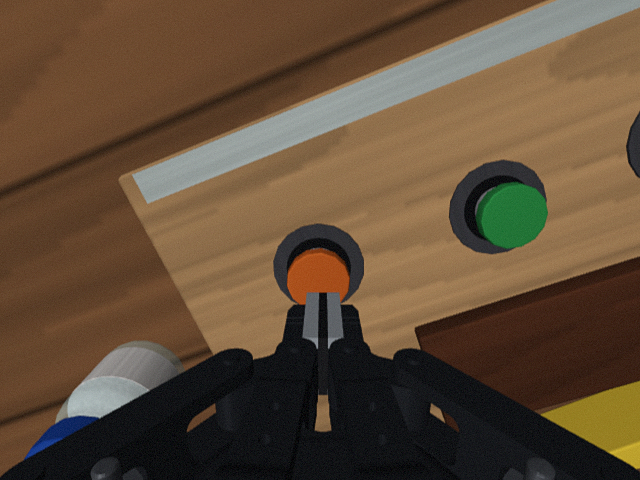

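The cap sits right under the fingertips, centred near (319,281). I'll descend gently from here.

```bash
python3 -m pendant '[[[0,0,8],[0,0,0],0],[[0,0,8],[0,0,0],0],[[0,0,4],[0,0,0],0],[[0,0,2],[0,0,0],0],[[0,0,2],[0,0,0],0],[[0,0,1.5],[0,0,0],0],[[0,0,1.5],[0,0,0],0],[[0,0,1.5],[0,0,0],0],[[0,0,1.5],[0,0,0],0],[[0,0,1.5],[0,0,0],0]]'; python3 -m pendant '[[[0,0,1.5],[0,0,0],0],[[0,0,1.5],[0,0,0],0],[[0,0,1.5],[0,0,0],0],[[0,0,1.5],[0,0,0],0]]';  python3 -m pendant '[[[0,0,1.5],[0,0,0],0],[[0,0,1],[0,0,0],0],[[0,0,1],[0,0,0],0]]'
```

```text
t: 4.03
tool_pos: [0.5172, -0.2565, 0.0573]
tool_rot: [-0.581, -3.087, 0.0]
contact_force: [-2.0, 1.9, 4.1]
opening: -0.0001
grip_force: 2.1
t: 4.37
tool_pos: [0.5172, -0.2565, 0.0508]
tool_rot: [0.581, 3.087, -0.0]
contact_force: [-2.1, 0.8, 4.6]
opening: 0.0001
grip_force: 2.1
t: 4.62
tool_pos: [0.5173, -0.2565, 0.0473]
tool_rot: [0.581, 3.087, -0.0]
contact_force: [-2.2, 0.6, 4.3]
opening: 0.0001
grip_force: 2.0
```

```bash
python3 -m pendant '[[[0,0,1],[0,0,0],0],[[0,0,1],[0,0,0],0],[[0,0,1],[0,0,0],0]]'; python3 -m pendant '[[[0,0,0.5],[0,0,0],0],[[0,0,0.5],[0,0,0],0]]';python3 -m pendant '[[[0,0,0.5],[0,0,0],0],[[0,0,0],[0,0,0],0]]'
```

```text
t: 4.87
tool_pos: [0.5172, -0.2565, 0.0443]
tool_rot: [0.581, 3.087, -0.0]
contact_force: [-1.7, -0.1, 3.5]
opening: 0.0
grip_force: 2.0
t: 5.03
tool_pos: [0.5172, -0.2565, 0.0433]
tool_rot: [0.581, 3.087, -0.0]
contact_force: [-1.5, 0.2, 4.4]
opening: 0.0001
grip_force: 2.0
t: 5.2
tool_pos: [0.5173, -0.2565, 0.043]
tool_rot: [0.581, 3.087, -0.0]
contact_force: [-0.7, 1.5, 5.4]
opening: -0.0002
grip_force: 2.4
```

Just at the stop; I'll press a little further to confirm the force rises.

```bash
python3 -m pendant '[[[0,0,0.4],[0,0,0],0],[[0,0,0],[0,0,0],0]]'; python3 -m pendant '[[[0,0,0.4],[0,0,0],0],[[0,0,0],[0,0,0],0]]'
```

```text
t: 5.37
tool_pos: [0.5173, -0.2565, 0.043]
tool_rot: [-0.581, -3.087, 0.0]
contact_force: [-3.2, 1.1, 7.7]
opening: -0.0001
grip_force: 3.5
t: 5.53
tool_pos: [0.5173, -0.2565, 0.043]
tool_rot: [-0.58, -3.087, 0.0]
contact_force: [-4.4, 1.1, 9.1]
opening: 0.0
grip_force: 4.6
```

The stop is firm at 43.0 mm: the force rises to 9 N and the tip no longer moves. Now I'll draw the hand back.

```bash
python3 -m pendant '[[[0,0,-1],[0,0,0],0],[[0,0,-3],[0,0,0],0],[[0,0,-8],[0,0,0],0],[[0,0,-20],[0,0,0],0],[[0,0,-30],[0,0,0],0],[[0,0,-35],[0,0,0],0],[[0,0,-35],[0,0,0],0],[[0,0,-25],[0,0,0],0],[[0,0,-10],[0,0,0],0],[[0,0,0],[0,0,0],0],[[0,0,0],[0,0,0],0],[[0,0,0],[0,0,0],0]]'; python3 -m pendant '[[[15,15,0],[0,0,0],0],[[25,25,0],[0,0,0],0],[[25,25,0],[0,0,0],0],[[25,25,0],[0,0,0],0],[[25,25,0],[0,0,0],0],[[15,15,0],[0,0,0],0],[[0,0,0],[0,0,0],0],[[0,0,0],[0,0,0],0],[[0,0,0],[0,0,0],0]]'; python3 - <<'E'
from h import *
a=optics.get_image("scene");b=optics.get_image("side")
cv2.imwrite("pics/end.png",cv2.resize(np.hstack([a[180:420,90:350],b[100:340,280:480]]),None,fx=1.7,fy=1.7)[...,::-1])
E
```

```text
t: 6.53
tool_pos: [0.5161, -0.2557, 0.2061]
tool_rot: [-0.58, -3.084, -0.003]
contact_force: [-0.2, 0.2, -1.0]
opening: 0.0002
grip_force: 0.0
t: 7.28
tool_pos: [0.4429, -0.0883, 0.2075]
tool_rot: [-0.58, -3.085, -0.0]
contact_force: [0.4, 1.0, 0.0]
opening: 0.0001
grip_force: 0.0
```

View pics/end.png

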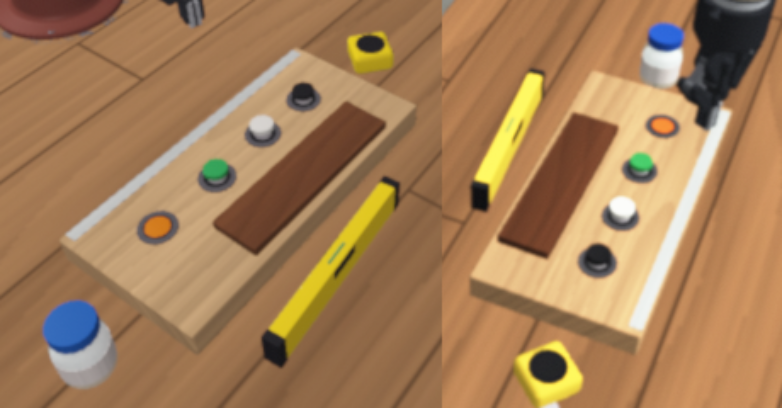

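The orange cap at crop positions (158,227) and (662,126) is flush with its collar. The green, white and black dogs still stand, and nothing else has moved.

```bash
python3 -c "from station import ctrl;print(ctrl.finish_job())"
```

```text
the job is handed in; nothing more can be done
None
```

The orange dog is pressed fully home (the tip stopped at 43.0 mm, with about 9 N pressing at the end), the hand is drawn back clear, nothing else looked disturbed in the final pictures, and the job is handed in.

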